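Index the sunshine recorder one hole towards the lamp

ROBOT

A 6-joint arm with a two-finger parallel gripper is mounted at the origin on the work surface. World frame = base frame: x ahead of the robot, y to its left, z up, the work surface at z = 0. Lengths are in m, angles in rad, forces in N, time in s.
With the tool pointing down it reaches from about 0.375 to 0.9 m from the base axis. Payload 3.1 kg.
Tool frame: the origin (TCP) lies on the front face of the gripper's body, between the roots of the fingers; the fingertips stand 73 mm ahead of it and the grasp point (between the pads) lies 54 mm ahead of it (manip.tips_ahead is the distance from the TCP to the fingertips, in m); z points along the fingers, y is the line along which they close (so a half turn about z gives the same grasp; the last joint's range is limited). The gripper opens to 85 mm and grips with 20 to 120 N. Pads are 22 mm wide; open, the fingers measure 114 mm over their backs; the gripper's body (76 mm by 85 mm) begins 54 mm behind the grasp point. The pads swing forward as they close: fully open they stand 13 mm farther back than shut.
Start: joints at [-1.494, 0.527, 1.433, -0, 1.181, -0.178], TCP at [0.158, -0.605, 0.304] pointing down, gripper open.
Joint ranges: [-3.08, 3.08], [-0.75, 2.2], [0.22, 2.44], [-1.43, 4.57], [0, 2.65], [-2.85, 2.85]. Speed limits (rad/s): [2.79, 2.79, 3.14, 3.14, 3.14, 3.14].

INTERFACE

Orientations are given as a unit quaternion [x, y, z, w].
In Python, from station import sense, eyes, workorder, manip gives the robot as it stands.
- The arm moves only by the shell command python3 -m inch 'ROWS' [OPENING] [FORCE]. ROWS is JSON, a list of rows, each an object of numbers: "dx", "dy", "dz": the shift along the tool's x, y, z in cm; "wx", "wy", "wz": the turn, a rotation vector about the tool's x, y, z in degrees. In form: [{"dx": .., "dy": .., "dz": .., "wx": .., "wy": .., "wz": ..}, ...]. A call has 1 to 10 rows; each row shifts and turns the commanded pose from where the row before left it, along the tool's axes as they then stand; what a row does not reach is not made up. A row lasts 1/8 s, in which the tool goes at most 62.5 mm and 10.7 degrees, less where a joint would pass 70% of its speed; a pose out of reach is approached as far as the arm can. A call with a gripper value outside its range is refused whole. OPENING is the opening, from 0 (shut) to 1 (fully open), set as the call begins (- or left out, the last holds). The fingers move at their own pace and stop on an object; FORCE is the grip in N (left out, the last holds). Time passes only in rows, so rows that do not move let the fingers close. It gives the time, the measured TCP pose, the force, the opening and the grip force at its end, in the units of the state.
- sense(): the state, without advancing time (a new reading comes with each control period).
- eyes.snapshot(name): name is "side" or "top" or "wrist"; returns the picture (384x512x3 uint8, red, green, blue); there is no depth.
- eyes.camera_params(name): a dict with "fx", "fy", "cx", "cy" (pixels), "rvec" (rotation vector, rad) and "tvec" (3), from world to camera coordinates, as OpenCV has them. Camera axes: x right, y down, z forward; pixel columns grow to the right and rows downward; lengths in m; the calibration is good to about 2 mm. A picture is of the moment at which its call begins: read the wrist's pose just before it. camera_params takes no time and is no camera call; for the wrist camera it gives the pose at the moment of the call.
- workorder.sign_off(): hands the job in; it is judged then, once.
The state is a dict: "t": time; "q": joint angles; "qd": joint speeds; "tau": joint torques, N m; "tcp_pos": TCP position; "tool_rot": TCP orientation; "force": force on the tool from outside, world axes, zero at the start; "ft_torque": the same for the moment, N m; "finger_gap": opening from 0.0 (shut) to 1.0 (fully open); "gripper_force": force on a finger pad.
Only numpy, scipy, OpenCV 4.12 (cv2) and the standard library are available. Lean on these libraries where they do the work, as an engineer would, in place of code of your own. Each camera call takes 0.05 s, during which the arm holds its last target. There are 200 camera calls.

TASK

Press the green plunger of the index table in with the fingertips, keep it pressed while you turn the table by it to the next hole on the side of the yellow lamp, then let the plunger spring fully back up into that hole and move clear. Turn it one hole only; grasp nothing, keep off the sunshine recorder on the table, and leave the mug, the wind cup and the rain gauge standing where they are.

Things in the scene. Friction and masses are not known exactly. Their poses are not given: they have to be found in the camera images.
- indexer: Fixed grey base of the index table, bolted down. Origin on the turning axis, at the work surface; z up; its -x axis points roughly to the robot, its +y axis roughly to the robot's left. Foot of 122 mm radius; on its -x side a fan-shaped aluminium plate, 126 to 195 mm from the axis.
- gate (a point): Centre of the plate's middle hole, on the plate's top, 38 mm above the work surface, on the base's -x axis. The plate has five brass-ringed holes on a circle of 160 mm radius about the turning axis, 0.42 rad (67 mm) apart, joined by a narrow black slot; the middle one is the start.
- disc (a point): Middle of the top of the steel disc (110 mm radius) that turns on the base: on the turning axis, 48 mm above the work surface. A dark arm 34 mm wide, top 52 mm above the work surface, reaches from it out over the plate to 180 mm from the axis and carries the plunger.
- dial (a joint): Turning of disc and arm, rad. 0: plunger in the middle hole (start, up to 0.01 play); +0.42: one hole towards the base's +y side; -0.42: one towards its -y side. At value q the plunger's axis is at (-0.160 cos q, +0.160 sin q) m in the base's frame. Turns easily (under 2 N at the plunger) while the plunger is pressed in; else its pin locks it in the hole.
- plunger (a joint): Travel of the green plunger, m: 0 fully up (pin in a hole), 0.013 fully pressed. Spring: 2.5 N to start, 5.5 N at 9 mm, 7 N at the bottom. The pin (12 mm, round-ended, in 15 mm holes) is free once pressed over 9 mm. Let go between holes it stays down, at about 9 mm, under the plate; let go within about 4 mm of a hole's centre it springs up and centres itself.
- plunger_top (a point): Centre of the floor of the plunger's green cap: a level round dish, 60 mm outside, 52 mm inside diameter, rim 4 mm above this point. Fully up, this point is 80 mm above the work surface. Moves straight down when pressed and travels with the arm. Fingertips pressed down inside the dish carry the table round by friction and by the rim.
- recorder: Sunshine recorder fixed on the middle of the steel disc: glass ball of 90 mm diameter in a brass cradle, 65 mm radius overall, its top 153 mm above the work surface. Origin on the turning axis at the disc's top. Not to be touched.
- lamp: Lamp with a yellow globe of 68 mm diameter on a thin post with a black foot of 80 mm diameter, 160 mm high, fixed; origin at the centre of its underside. It stands on the +y or the -y side of the base, some 240 mm from the axis; its side says which way to turn.
- rain_gauge: Red plastic rain gauge cylinder, loose, 76 mm widest diameter, 150 mm high, upright on the side opposite the lamp; origin at the centre of its underside.
- mug: Blue enamel mug, loose, 80 mm diameter, 80 mm high, upright beside the index table; origin at the centre of its underside.
- wind_cup: Stainless wind cup, loose, 74 mm diameter, 42 mm high with a short stub arm, standing mouth up beside the index table; origin at the centre of its underside.
Things that resemble listed ones, but are neither listed nor needed, are in the scene too. Several things look just like the wind_cup: the one meant starts farthest to the robot's left.

How it is judged:
By the outcome, as a careful person would: the job done as asked, in the order asked, and still so for the second after the job is handed in, with the robot touching nothing.
It also fails if it takes over 40 s, if anything falls off the work surface, if the arm or the gripper's body presses on something with over 40 N, if the wrist force passes 120 N, or if a joint passes its speed limit or range.

## Working session

There is one attempt and no reset: what is moved stays moved. The work goes in short steps, Python scripts to look and compute and a shell command to move; the robot and the scene stay as the last step left them, time stands still between calls to the robot, and variables do not carry over. Pictures are saved under pics/ and viewed, at most 10 in all, crops included, and the job is handed in when it is done.

```bash
mkdir -p pics
python3 - <<'E'
from station import sense, eyes, manip
import cv2,numpy as np
s=sense();print(s['t'],s['tcp_pos'],s['tool_rot'],s['finger_gap'],manip.tips_ahead)
a=[eyes.snapshot(n) for n in('top','side')]
for n,i in zip(('top','side'),a):
    cv2.imwrite(f'pics/{n}.png',i[:,:,::-1]);c=eyes.camera_params(n);print(n,c)
E
```

```text
0.0 [ 0.15812208 -0.60407625  0.30291615] [ 9.91833037e-01  1.27538124e-01  6.91075422e-05 -1.11733516e-03] 0.9989900963382337 0.0726
top {'fx': 372.58115219760674, 'fy': 372.58115219760674, 'cx': 258.69892179828616, 'cy': 189.37978258079568, 'rvec': array([ 2.21666178, -2.17315911,  0.07980058]), 'tvec': array([-0.11510912,  0.5283569 ,  1.17452838])}
side {'fx': 471.52844021514807, 'fy': 471.52844021514807, 'cx': 251.07151411360059, 'cy': 190.31325712075767, 'rvec': array([ 0.45296407, -2.53820794,  1.44413027]), 'tvec': array([0.48256487, 0.20478177, 1.36715987])}
```

View pics/top.png

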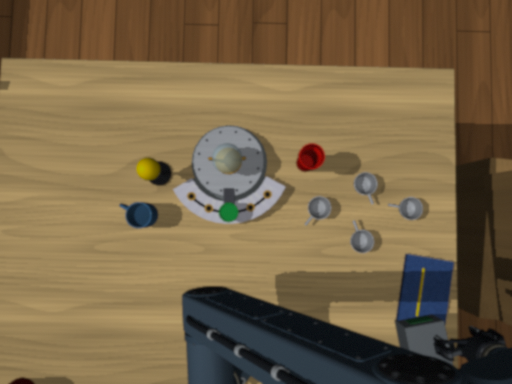

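View pics/side.png

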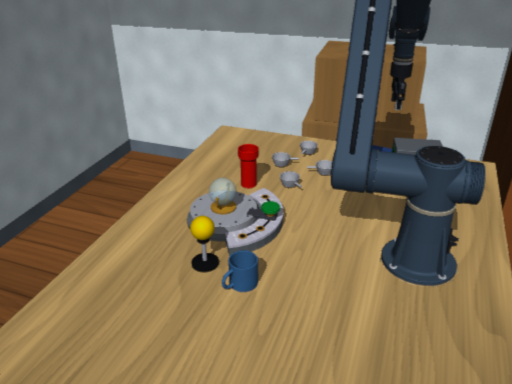

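Top view: the lamp (148,169) is on the left, which is the base's +y side, so I turn to +0.42. The green cap is at (229,212), the disc at (229,162), the mug at (141,215), and the nearest cup at (320,208). The side view agrees.

```bash
cat > h.py <<'E'
import cv2,numpy as np
from station import eyes
def ray(c,px,z):
    K=np.array([[c['fx'],0,c['cx']],[0,c['fy'],c['cy']],[0,0,1]])
    R=cv2.Rodrigues(np.array(c['rvec']))[0];o=-R.T@np.array(c['tvec'])
    d=R.T@np.linalg.solve(K,[px[0],px[1],1]);return o+d*(z-o[2])/d[2]
def blob(rgb,lo,hi):
    m=cv2.inRange(cv2.cvtColor(rgb,cv2.COLOR_RGB2HSV),lo,hi)
    n,l,s,c=cv2.connectedComponentsWithStats(m);k=1+np.argmax(s[1:,4]);return c[k],s[k]
G=((45,100,40),(85,255,255))
E
python3 - <<'E'
from h import *
T=cv2.imread('pics/top.png')[:,:,::-1].copy();S=cv2.imread('pics/side.png')[:,:,::-1].copy()
ct,cs=eyes.camera_params('top'),eyes.camera_params('side')
for c,I in((ct,T),(cs,S)):
    p,s=blob(I,*G);print('green',p,s,ray(c,p,.082))
p,s=blob(T,(22,150,80),(35,255,255));print('lamp',p,s,ray(ct,p,.126))
h=[ray(ct,p,.038) for p in((191,196),(208,208),(250,207),(267,194))];print(np.round(h,3))
g=cv2.cvtColor(T,cv2.COLOR_RGB2GRAY)
c=cv2.HoughCircles(g[110:220,170:290],cv2.HOUGH_GRADIENT,1,50,param1=100,param2=15,minRadius=30,maxRadius=42)
for x,y,r in c[0]:print('disc',x+170,y+110,r,ray(ct,(x+170,y+110),.048))
print('mug',ray(ct,(141,215),.08),'red',ray(ct,(311,157),.15))
E
```

```text
green [228.46071429 211.47142857] [219 202  20  19 280] [ 0.45805527 -0.01427102  0.082     ]
green [270.02970297 207.36633663] [261 201  19  13 202] [ 0.4541941  -0.00747656  0.082     ]
lamp [146.82494005 168.43405276] [136 157  23  24 417] [0.57815582 0.22264578 0.126     ]
[[ 0.504  0.107  0.038]
 [ 0.468  0.053  0.038]
 [ 0.473 -0.078  0.038]
 [ 0.515 -0.131  0.038]]
disc 228.5 160.5 34.4 [ 0.61716308 -0.00812634  0.048     ]
mug [0.44235466 0.24817163 0.08      ] red [ 0.6180551  -0.25105406  0.15      ]
```

```bash
python3 -m inch '[{"dx":3.66,"dy":-4.13},{"dx":3.66,"dy":-4.13},{"dx":3.66,"dy":-4.13},{"dx":3.66,"dy":-4.13},{"dx":3.66,"dy":-4.13},{"dx":3.66,"dy":-4.13}]' 0 20; python3 -m inch '[{"dx":3.66,"dy":-4.13,"dz":0.5},{"dx":3.66,"dy":-4.13,"dz":0.5},{"dx":3.66,"dy":-4.13,"dz":0.5},{"dx":3.66,"dy":-4.13,"dz":0.5},{"dx":3.66,"dy":-4.13,"dz":0.5},{"dx":3.66,"dy":-4.13,"dz":0.5},{"dz":0},{"dz":0}]'
python3 - <<'E'
from h import *
from station import sense
s=sense();c=eyes.camera_params('wrist');I=eyes.snapshot('wrist');cv2.imwrite('pics/w1.png',I[:,:,::-1])
print(s['tcp_pos'],s['tool_rot'],s['finger_gap'],s['force']);p,st=blob(I,*G);print(p,st,ray(c,p,.082))
E
```

```text
[ 0.15811292 -0.60415465  0.30301377] [ 9.91830969e-01  1.27555248e-01  4.86474522e-05 -9.92953958e-04] 1.0013820376060216 [ 0.40190041 -0.52635862 -0.00285854]
[253.62790698 193.54263566] [215 192  69   5 129] [ 0.14427479 -0.60661979  0.082     ]invalid input at $[0]: expected keys dx, dy, dz, wx, wy, wz
invalid input at $[0]: expected keys dx, dy, dz, wx, wy, wz
```

View pics/w1.png

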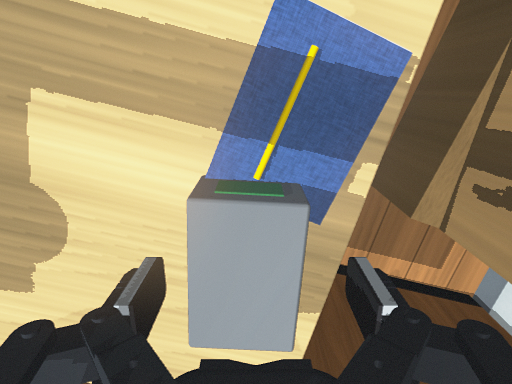

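The arm has not moved, because each row needs all six keys. The view is still the start pose, open fingers over a grey box.

```bash
python3 -m inch '[{"dx":3.66,"dy":-4.13,"dz":0,"wx":0,"wy":0,"wz":0},{"dx":3.66,"dy":-4.13,"dz":0,"wx":0,"wy":0,"wz":0},{"dx":3.66,"dy":-4.13,"dz":0,"wx":0,"wy":0,"wz":0},{"dx":3.66,"dy":-4.13,"dz":0,"wx":0,"wy":0,"wz":0},{"dx":3.66,"dy":-4.13,"dz":0,"wx":0,"wy":0,"wz":0},{"dx":3.66,"dy":-4.13,"dz":0,"wx":0,"wy":0,"wz":0}]' 0 20 && python3 -m inch '[{"dx":3.66,"dy":-4.13,"dz":0.5,"wx":0,"wy":0,"wz":0},{"dx":3.66,"dy":-4.13,"dz":0.5,"wx":0,"wy":0,"wz":0},{"dx":3.66,"dy":-4.13,"dz":0.5,"wx":0,"wy":0,"wz":0},{"dx":3.66,"dy":-4.13,"dz":0.5,"wx":0,"wy":0,"wz":0},{"dx":3.66,"dy":-4.13,"dz":0.5,"wx":0,"wy":0,"wz":0},{"dx":3.66,"dy":-4.13,"dz":0.5,"wx":0,"wy":0,"wz":0},{"dx":0,"dy":0,"dz":0,"wx":0,"wy":0,"wz":0},{"dx":0,"dy":0,"dz":0,"wx":0,"wy":0,"wz":0}]'
python3 - <<'E'
from h import *
from station import sense
s=sense();c=eyes.camera_params('wrist');I=eyes.snapshot('wrist');cv2.imwrite('pics/w2.png',I[:,:,::-1])
print(s['tcp_pos'],s['tool_rot'],s['finger_gap'],s['force']);p,st=blob(I,*G);print(p,st,ray(c,p,.082))
E
```

```text
t: 0.9
tcp_pos: [0.3084, -0.3077, 0.3039]
tool_rot: [0.992, 0.127, 0.0, 0.0]
force: [0.8, -0.3, 0.2]
finger_gap: 0.0
gripper_force: 0.0
t: 1.9
tcp_pos: [0.4573, -0.0141, 0.2737]
tool_rot: [0.992, 0.128, -0.0, 0.0]
force: [-0.8, -0.5, -0.4]
finger_gap: 0.001
gripper_force: 0.0
[ 0.45733122 -0.01407698  0.2737484 ] [ 9.91766118e-01  1.28061599e-01 -4.33004370e-04  7.75234097e-05] 0.0010925418729756486 [-0.82769862 -0.53605111 -0.40132159]
[255.69314992 188.0286356 ] [ 222  154   68   68 3562] [ 0.4580606  -0.01522447  0.082     ]
```

View pics/w2.png

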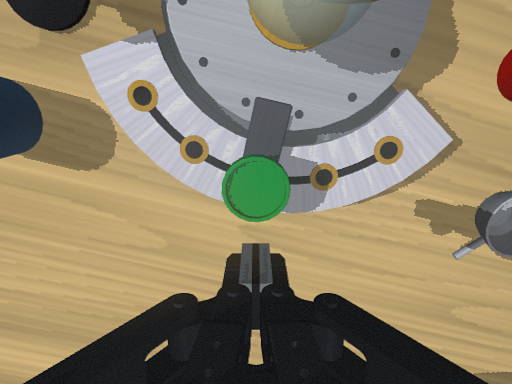

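The wrist view shows the cap at (256,188) and brass holes at (143,96), (194,150), (323,177) and (388,150). The shut tool is already above the cap to within about 1 mm. Next I fit the hole circle.

```bash
python3 - <<'E'
from h import *
from scipy.optimize import least_squares
c=eyes.camera_params('wrist')
I=cv2.imread('pics/w2.png')[:,:,::-1].copy();m=cv2.inRange(cv2.cvtColor(I,cv2.COLOR_RGB2HSV),(12,90,60),(28,255,255))
P=[]
for x,y in((143,96),(194,150),(323,177),(388,150)):
    M=np.zeros_like(m);cv2.circle(M,(x,y),20,255,-1);q=cv2.findNonZero(m&M);p=cv2.minEnclosingCircle(q)[0]
    P.append(ray(c,p,.038));print(np.round(p,1),P[-1].round(4))
P=np.array(P)[:,:2];q=np.array([.84,.42,-.42,-.84])
f=lambda v:(np.c_[v[0]-.16*np.cos(q+v[2]),v[1]+.16*np.sin(q+v[2])]-P).ravel()
r=least_squares(f,[.617,-.009,0]);v=r.x;print(v,np.abs(r.fun).max())
for a in(0,.21,.42):print(a,v[0]-.16*np.cos(a+v[2]),v[1]+.16*np.sin(a+v[2]))
E
python3 -m inch '[{"dx":0,"dy":0,"dz":3,"wx":0,"wy":0,"wz":0},{"dx":0,"dy":0,"dz":3,"wx":0,"wy":0,"wz":0},{"dx":0,"dy":0,"dz":3,"wx":0,"wy":0,"wz":0},{"dx":0,"dy":0,"dz":1.5,"wx":0,"wy":0,"wz":0},{"dx":0,"dy":0,"dz":0.8,"wx":0,"wy":0,"wz":0},{"dx":0,"dy":0,"dz":0,"wx":0,"wy":0,"wz":0}]'
```

```text
[142.5  95. ] [0.5053 0.1043 0.038 ]
[194.2 148.4] [0.4687 0.0486 0.038 ]
[323.5 177. ] [ 0.473  -0.0821  0.038 ]
[388.4 150.3] [ 0.5145 -0.1346  0.038 ]
[ 0.61672484 -0.01123318 -0.03740259] 0.000457872178198232
0 0.4568367456988178 -0.017216203592289103
0.21 0.45910212127127015 0.016245494506273474
0.42 0.4682931508488962 0.048499829740886694
t: 2.7
tcp_pos: [0.4575, -0.015, 0.1608]
tool_rot: [0.992, 0.127, -0.0, -0.0]
force: [-0.3, 0.5, 0.6]
finger_gap: -0.001
gripper_force: 0.0
```

```bash
python3 -m inch '[{"dx":0,"dy":0,"dz":0.7,"wx":0,"wy":0,"wz":0},{"dx":0,"dy":0,"dz":0.5,"wx":0,"wy":0,"wz":0},{"dx":0,"dy":0,"dz":0,"wx":0,"wy":0,"wz":0}]'; python3 -m inch '[{"dx":0,"dy":0,"dz":0.4,"wx":0,"wy":0,"wz":0},{"dx":0,"dy":0,"dz":0.4,"wx":0,"wy":0,"wz":0},{"dx":0,"dy":0,"dz":0,"wx":0,"wy":0,"wz":0}]'
```

```text
t: 3.08
tcp_pos: [0.4582, -0.0141, 0.1491]
tool_rot: [0.992, 0.128, 0.001, 0.0]
force: [0.3, -0.7, 3.6]
finger_gap: -0.003
gripper_force: 1.8
t: 3.45
tcp_pos: [0.4581, -0.0141, 0.141]
tool_rot: [0.992, 0.128, 0.001, 0.0]
force: [-0.2, -0.8, 6.9]
finger_gap: 0.002
gripper_force: 3.2
```

```bash
python3 -m inch '[{"dx":0,"dy":0,"dz":0.2,"wx":0,"wy":0,"wz":0},{"dx":0,"dy":0,"dz":0,"wx":0,"wy":0,"wz":0}]'; python3 -m inch '[{"dx":0.23,"dy":-0.8,"dz":0,"wx":0,"wy":0,"wz":0},{"dx":0.25,"dy":-0.8,"dz":0,"wx":0,"wy":0,"wz":0},{"dx":0.28,"dy":-0.8,"dz":0,"wx":0,"wy":0,"wz":0},{"dx":0.31,"dy":-0.78,"dz":0,"wx":0,"wy":0,"wz":0},{"dx":0,"dy":0,"dz":0,"wx":0,"wy":0,"wz":0}]'
python3 - <<'E'
from h import *
p,s=blob(eyes.snapshot('top'),*G);print(p,s,ray(eyes.camera_params('top'),p,.07))
E
```

```text
t: 3.7
tcp_pos: [0.4582, -0.0141, 0.1396]
tool_rot: [0.992, 0.128, 0.001, 0.0]
force: [-1.1, -0.3, 10.4]
finger_gap: 0.003
gripper_force: 5.1
t: 4.32
tcp_pos: [0.4608, 0.0199, 0.1396]
tool_rot: [0.992, 0.128, 0.001, 0.0]
force: [-0.5, 0.9, 9.1]
finger_gap: -0.005
gripper_force: 4.8
[419.30769231 320.96153846] [407 319  25   5  52] [ 0.14096259 -0.59425782  0.07      ]
```

Run:
```python
from h import *
I=np.hstack([eyes.snapshot('wrist'),eyes.snapshot('side')[120:320,130:400].repeat(2,0)[:384,:270]])
cv2.imwrite('pics/w3.png',I[:,:,::-1])
```

```text
(no output)
```

View pics/w3.png

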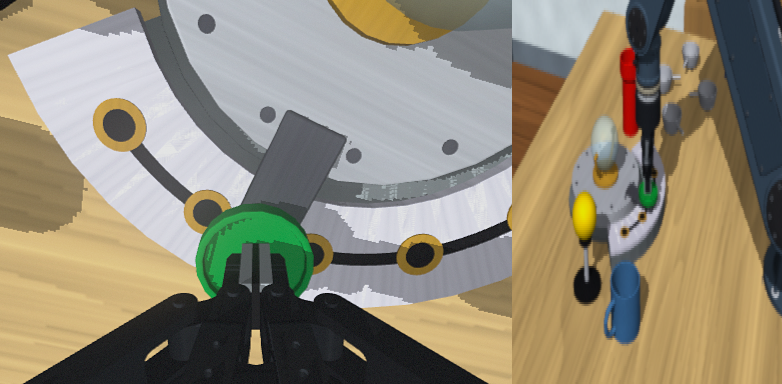

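The wrist view shows the cap centred under the tips at (255,252), halfway between the middle hole (316,254) and the next hole (208,212). It is not slipping, so I continue.

```bash
python3 -m inch '[{"dx":0.36,"dy":-0.75,"dz":0,"wx":0,"wy":0,"wz":0},{"dx":0.4,"dy":-0.73,"dz":0,"wx":0,"wy":0,"wz":0},{"dx":0.44,"dy":-0.7,"dz":0,"wx":0,"wy":0,"wz":0},{"dx":0.48,"dy":-0.67,"dz":0,"wx":0,"wy":0,"wz":0},{"dx":0,"dy":0,"dz":0,"wx":0,"wy":0,"wz":0}]'
python3 - <<'E'
from h import *
c=eyes.camera_params('wrist');I=eyes.snapshot('wrist');cv2.imwrite('pics/w4.png',I[:,:,::-1])
# disc-arm edges for the angle: project expected arm outline at q=.42 for comparison
v=[.61672,-.01123,-.0374]
R=np.array(c['rvec']);K=np.array([[c['fx'],0,c['cx']],[0,c['fy'],c['cy']],[0,0,1]])
for q in(.36,.39,.42,.45,.48):
    a=q+v[2];d=np.array([-np.cos(a),np.sin(a),0]);n=np.array([d[1],-d[0],0]);o=np.array([v[0],v[1],.052])
    X=np.array([o+r*d+s*.017*n for r in(.11,) for s in(1,-1)]+[o+.16*d+[0,0,.072-.052]])
    print(q,cv2.projectPoints(X,R,np.array(c['tvec']),K,None)[0].reshape(-1,2).round(0).tolist())
m=cv2.inRange(cv2.cvtColor(I,cv2.COLOR_RGB2HSV),*G);x=cv2.findNonZero(m);print('cap left/right/top',x[:,0].min(0),x[:,0].max(0))
E
```

```text
t: 5.1
tcp_pos: [0.47, 0.0518, 0.1396]
tool_rot: [0.992, 0.128, 0.001, 0.0]
force: [0.3, 0.2, 8.9]
finger_gap: -0.001
gripper_force: 4.7
0.36 [[300.0, 169.0], [352.0, 203.0], [274.0, 278.0]]
0.39 [[295.0, 165.0], [346.0, 201.0], [266.0, 273.0]]
0.42 [[290.0, 160.0], [341.0, 198.0], [259.0, 268.0]]
0.45 [[286.0, 156.0], [335.0, 195.0], [251.0, 263.0]]
0.48 [[282.0, 151.0], [330.0, 192.0], [243.0, 258.0]]
cap left/right/top [195 203] [313 297]
```

View pics/w4.png

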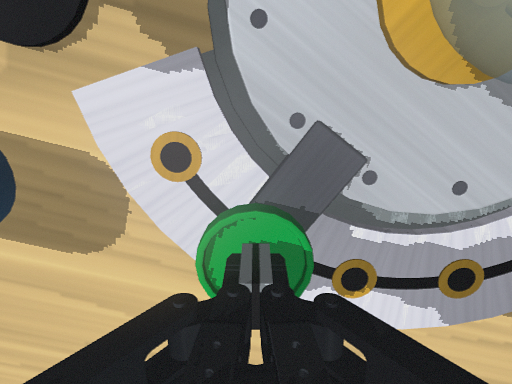

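The cap at (254,~255) lies between the expected positions for q = 0.42 and 0.44, with the last hole at (176,157) and the passed holes at (355,279) and (461,279). I nudge back 1.5 mm, then raise straight up.

```bash
python3 -m inch '[{"dx":-0.1,"dy":0.12,"dz":0,"wx":0,"wy":0,"wz":0},{"dx":0,"dy":0,"dz":0,"wx":0,"wy":0,"wz":0},{"dx":0,"dy":0,"dz":-0.3,"wx":0,"wy":0,"wz":0},{"dx":0,"dy":0,"dz":-0.3,"wx":0,"wy":0,"wz":0},{"dx":0,"dy":0,"dz":-0.3,"wx":0,"wy":0,"wz":0},{"dx":0,"dy":0,"dz":0,"wx":0,"wy":0,"wz":0}]'; python3 -m inch '[{"dx":0,"dy":0,"dz":-0.5,"wx":0,"wy":0,"wz":0},{"dx":0,"dy":0,"dz":-1,"wx":0,"wy":0,"wz":0},{"dx":0,"dy":0,"dz":-3,"wx":0,"wy":0,"wz":0},{"dx":0,"dy":0,"dz":-4,"wx":0,"wy":0,"wz":0},{"dx":0,"dy":0,"dz":-4,"wx":0,"wy":0,"wz":0},{"dx":0,"dy":0,"dz":0,"wx":0,"wy":0,"wz":0},{"dx":0,"dy":0,"dz":0,"wx":0,"wy":0,"wz":0}]'
python3 - <<'E'
from h import *
c=eyes.camera_params('wrist');I=eyes.snapshot('wrist');cv2.imwrite('pics/w5.png',I[:,:,::-1])
p,s=blob(I,*G);print(p,s,ray(c,p,.082),ray(c,p,.073),'px diam up',c['fx']*.06/(-(cv2.Rodrigues(c['rvec'])[0].T@c['tvec'])[2]-.083))
E
```

```text
t: 5.9
tcp_pos: [0.4691, 0.0498, 0.1482]
tool_rot: [0.992, 0.128, 0.001, 0.0]
force: [2.3, -0.8, 3.5]
finger_gap: 0.001
gripper_force: 2.0
t: 6.78
tcp_pos: [0.4672, 0.05, 0.2724]
tool_rot: [0.992, 0.128, -0.001, -0.0]
force: [-0.0, -0.0, -0.8]
finger_gap: 0.003
gripper_force: 0.0
[256.01665279 187.21842909] [ 222  153   69   69 3603] [0.4687888  0.04901435 0.082     ] [0.46608684 0.04829803 0.073     ] px diam up 73.19692944333329
```

View pics/w5.png

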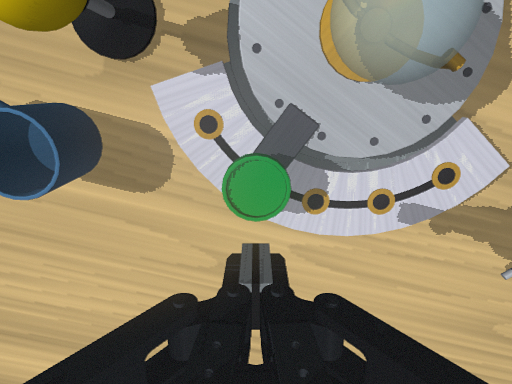

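The wrist view shows the cap at (256,187), 69 px across, the same size as when it was fully up at the start. It sits in the next hole on the lamp side, within 1 mm of the target, with one free hole beyond it at (208,124). The mug and lamp are undisturbed. I raise a little more and hand in.

```bash
python3 -m inch '[{"dx":0,"dy":0,"dz":-3,"wx":0,"wy":0,"wz":0},{"dx":0,"dy":0,"dz":-3,"wx":0,"wy":0,"wz":0},{"dx":0,"dy":0,"dz":0,"wx":0,"wy":0,"wz":0},{"dx":0,"dy":0,"dz":0,"wx":0,"wy":0,"wz":0}]'
python3 -c "
from station import workorder
print(workorder.sign_off())"
```

```text
t: 7.32
tcp_pos: [0.4674, 0.0499, 0.3313]
tool_rot: [0.992, 0.128, -0.002, -0.0]
force: [0.2, 0.0, -0.4]
finger_gap: 0.001
gripper_force: 0.0
the job is handed in; nothing more can be done
None
```

The table was turned one hole to the lamp side (+0.42 rad), the plunger sprang fully back up into that hole, the arm is clear, and the job was handed in at about 7.3 s.

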